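# Feed two sample carriers down the gravity chute

## Task

Feed both sample carriers down the gravity chute, the long one first and then the short one: set each the right way round in the open upper end of the chute so that it slides under the keeper strip, the long one right down to the stop and the short one up against it. Keep the carriers upright and leave the other things on the bench where they are.

Things in the scene. Friction and masses are not known exactly. Their poses are not given: they have to be found in the camera images.
- trough: Inclined trough of the fixed aluminium chute. Origin: on the running surface at the loading spot, 200 mm above the bench. x straight downhill (32 deg below level), y to the left looking downhill, z off the surface. Slick white floor (friction 0.28-0.42) 68 mm wide between walls 14 high, 5 thick. Open above from x=-80 (upper end) to +85. A carrier released here slides down by itself in about 1 s.
- keeper (a point): Upper end of the flat steel keeper strip, at x=85, y=-21, z=26 (mm, trough frame). The strip roofs the right side of the trough (y -39 to -4, underside 26, top 30 off the floor) from here to the stop; the left stays open above. A carrier with its axes along the trough's passes, low side under the strip; turned end for end its rib strikes the strip and it jams.
- stop (a point): Middle of the foot of the rubber end stop's uphill face, at x=295 mm on the trough's floor; the stop is 22 mm high.
- long_carrier: Long sample carrier, 120x60x46 mm, 0.24 kg, upright on the bench in any direction. Base plate 60 wide, 10 thick; full-length dark rib 20 wide, top 46 above the underside, centre line at y=+16; pale wood core on the -y side, top at 18. Origin: centre of underside; x along length, y across to the rib, z up. Grip across the rib from above, mass centre near it. Home: origin at x=235 in the trough.
- short_carrier: Short sample carrier, 80x60x46 mm, 0.17 kg, upright on the bench in any direction. Base plate 60 wide, 10 thick; full-length dark rib 20 wide, top 46 above the underside, centre line at y=+16; pale wood core on the -y side, top at 18. Origin: centre of underside; x along length, y across to the rib, z up. Grip across the rib from above, mass centre near it. Home: origin at x=135 in the trough.
- film_can_1: Bystander: black film can 34 mm across, 50 mm high, standing; origin at the centre of its underside.
- elm_block: Bystander: rough brown block of elm, 48x89x31 mm; origin at the centre of its underside.
- masking_tape: Bystander: roll of masking tape lying flat, 100 mm across, 25 mm high; origin at the centre of its underside.
- loupe: Bystander: folding loupe, 29x66x14 mm; origin at the centre of its underside.
- eraser: Bystander: eraser in a blue sleeve, 20x45x12 mm; origin at the centre of its underside.

How it is judged:
By the outcome, as a careful person would: the job done as asked, in the order asked, and still so for the second after the job is handed in, with the robot touching nothing.
It also fails if it takes over 61 s, if anything falls off the work surface, if the arm or the gripper's body presses on something with over 40 N, if the wrist force passes 120 N, or if a joint passes its speed limit or range.

## Robot

A 6-joint arm with a two-finger parallel gripper is mounted at the origin on a cart in front of the work surface, level with it; the furniture and walls round the work are solid. World frame = base frame: x ahead of the robot, y to its left, z up, the work surface at z = 0. Lengths are in m, angles in degrees, forces in N, time in s.
With the tool pointing down it reaches from about 0.4 to 0.825 m from the base axis. Payload 7 kg.
Tool frame: the origin (TCP) lies midway between the tips of the shut fingers; the grasp point (between the pads) lies r.grip_depth behind it (r.grip_depth is the distance from the TCP to the grasp point, in m); z points along the fingers, y is the line along which they close (so a half turn about z gives the same grasp; the last joint's range is limited). The gripper opens to 88 mm and grips with 3 to 60 N. Pads are 19 mm wide; open, the fingers measure 130 mm over their backs; the gripper's body (78 mm by 193 mm) begins 47 mm behind the grasp point.
Start: joints at [-52.764, 20.546, 0.682, 0, -70.136, -16.507], TCP at [0.239, -0.631, 0.227] pointing down, gripper open.
Joint ranges: [-176.03, 176.03], [-82.01, 121.73], [-58.28, 71.71], [-173.87, 95.51], [-174.79, -0.11], [-173.66, 173.66]. Speed limits (degrees/s): [136.94, 136.94, 172.46, 180, 180, 180].

## Interface

Orientations are given as [roll, pitch, yaw] about the fixed x, y, z axes, in that order (R = Rz(yaw) Ry(pitch) Rx(roll)).
In Python, from plant import r, capture, close_job gives the robot as it stands (r), with the cameras as plain functions and the job as plain functions.
- The arm moves only by the shell command python3 drive.py 'ROWS' [OPENING] [FORCE]. ROWS is a JSON list of rows, 1 to 12 of them, each of 6 numbers: dx, dy, dz in m, then a rotation vector rx, ry, rz in degrees; each row is the pose to reach, as a shift and turn from the pose commanded when the command began, along the tool's axes at that moment; what a row does not reach only later rows make up. A row lasts 1/12 s, in which the tool goes at most 0.0417 m and 7.16 degrees, less where a joint would pass 70% of its speed; a pose out of reach is approached as far as the arm can. OPENING is the finger opening in m, set as the command begins (- or left out keeps the last). The fingers move at their own pace and stop on an object; FORCE is the grip in N (left out, the last holds). Time passes only in rows, so rows that do not move let the fingers close. It prints the time, the measured TCP pose, the force, the opening and the grip force at its end.
- r.get_state(): the state, without advancing time (a new reading comes with each control period).
- capture(name): name is "scene" or "top" or "wrist"; returns a dict with "frame" (480x640x3 uint8, red, green, blue), "z_map" (480x640 float32, m along the optical axis (not along the pixel's ray), 0 where there is no reading), "fx", "fy", "cx", "cy" (pixels), "cam_to_world" (4x4, takes a point from camera to world coordinates). Camera axes: x right, y down, z forward; pixel columns grow to the right and rows downward; lengths in m; the calibration is good to about 2 mm. A picture is of the moment at which its call begins.
- close_job(): hands the job in; it is judged then, once.
The state is a dict: "time_s": time; "joints": joint angles; "qd": joint speeds; "joint_torque": joint torques, N m; "tcp_pos": TCP position; "eef_rot": TCP orientation; "contact_force": force on the tool from outside, world axes, zero at the start; "moment": the same for the moment, N m; "gripper_width": finger opening in m; "gripper_force": force on a finger pad.
Only numpy, scipy, OpenCV 4.12 (cv2) and the standard library are available. Lean on these libraries where they do the work, as an engineer would, in place of code of your own. Each camera call takes 0.05 s, during which the arm holds its last target. There are 200 camera calls.

## Working session

There is one attempt and no reset: what is moved stays moved. The work goes in short steps, Python scripts to look and compute and a shell command to move; the robot and the scene stay as the last step left them, time stands still between calls to the robot, and variables do not carry over. Pictures are saved under pics/ and viewed, at most 10 in all, crops included, and the job is handed in when it is done.

```bash
ls; mkdir -p pics; cat > h.py <<'E'
import numpy as np, cv2
from scipy.spatial.transform import Rotation as R
from plant import r, capture, close_job
def snap(n,tag):
    c=capture(n); np.savez(f'pics/{tag}.npz',**c)
    cv2.imwrite(f'pics/{tag}.png',c['frame'][:,:,::-1]); return c
def load(tag): return dict(np.load(f'pics/{tag}.npz'))
def cloud(c):
    v,u=np.mgrid[:480,:640]; z=c['z_map']
    p=np.stack([(u-c['cx'])/c['fx']*z,(v-c['cy'])/c['fy']*z,z],-1)
    T=c['cam_to_world']; return p@T[:3,:3].T+T[:3,3]
def ray(c,uv,h):
    T=c['cam_to_world']; d=T[:3,:3]@np.array([(uv[0]-c['cx'])/c['fx'],(uv[1]-c['cy'])/c['fy'],1]); o=T[:3,3]
    return o+d*(h-o[2])/d[2]
E
python3 - <<'E'
from h import *
for n in('scene','top'):
    c=snap(n,n+'0'); print(n,c['fx'],c['cam_to_world'].round(3).tolist())
s=r.get_state(); print(s,r.grip_depth)
E
```

```text
drive.py
pics
plant.py
scene 587.3831936110458 [[-0.777, -0.485, 0.401, 0.113], [-0.629, 0.589, -0.507, 0.53], [0.009, -0.647, -0.763, 1.072], [0.0, 0.0, 0.0, 1.0]]
top 516.0203038675346 [[0.014, -0.988, 0.156, 0.408], [-1.0, -0.018, -0.024, -0.083], [0.026, -0.156, -0.987, 1.161], [0.0, 0.0, 0.0, 1.0]]
{'time_s': 0.1, 'joints': array([-5.27619076e+01,  2.05862777e+01,  6.35531923e-01, -1.55104773e-02,
       -7.01359730e+01, -1.65054140e+01]), 'qd': array([-0.02029149,  0.05558818,  0.02742349,  0.11992064, -0.00950231,
        0.11229649]), 'joint_torque': array([-1.51843884e-03, -5.84162557e+01,  2.93753690e+01,  7.01556444e+00,
        1.01882775e-02, -4.59843875e-05]), 'tcp_pos': array([ 0.23872855, -0.63087782,  0.22570875]), 'eef_rot': array([ 1.79912712e+02, -1.06586538e-02, -1.59272595e+02]), 'contact_force': array([0.39299442, 0.49940138, 0.62357597]), 'moment': array([0.00386193, 0.05117322, 0.01023085]), 'gripper_force': 0.0, 'gripper_width': 0.08768516605600625} 0.0188
```

View pics/top0.png

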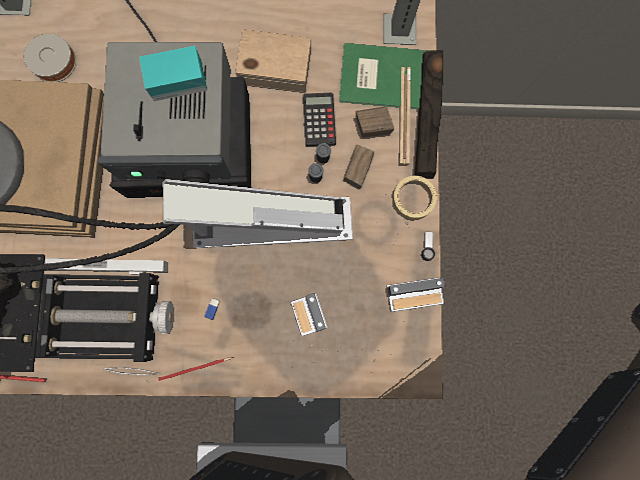

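View pics/scene0.png

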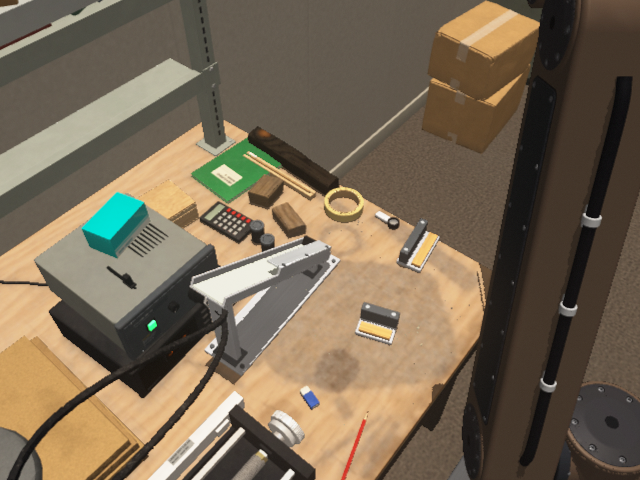

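The top view shows the long carrier at (415,294) with its rib on the upper side, and the short one at (309,313) with its rib on the right. The chute runs from (165,205), its high end, to (350,220), with the keeper on its lower side. A grey instrument stands behind the high end at (175,110).

```bash
cat > m.py <<'E'
from h import *
def carriers(tags=('top0','scene0')):
    for t in tags:
        c=load(t); P=cloud(c); f=c['frame']; hsv=cv2.cvtColor(f,cv2.COLOR_RGB2HSV)
        x,y,z=P[...,0],P[...,1],P[...,2]
        reg=(x>.3)&(x<.62)&(y<.05)&(y>-.5)&(c['z_map']>0)
        for nm,lo,hi in(('rib',.038,.055),('low',.006,.025)):
            m=(reg&(z>lo)&(z<hi)).astype(np.uint8)
            n,L,S,C=cv2.connectedComponentsWithStats(m)
            for i in range(1,n):
                if S[i,4]<60: continue
                q=P[L==i]; (a,b),(w,h),an=cv2.minAreaRect((q[:,:2]*1000).astype(np.float32))
                print(t,nm,S[i,4],'px',C[i].round(0),'ctr',round(a,1),round(b,1),'size',round(w,1),round(h,1),'ang',round(an,1),'z',np.median(q[:,2]).round(4),'hsv',np.median(hsv[L==i],0))
if __name__=='__main__':
    carriers()
    for t in('top0','scene0'):
        c=load(t);P=cloud(c);f=c['frame'].astype(int)
        print(t,'bench z',np.median(P[...,2][(abs(P[...,0]-.45)<.03)&(abs(P[...,1]+.08)<.03)]))
    c=load('top0');P=cloud(c)
    for uv in [(168,186),(168,200),(168,218),(200,205),(230,190),(230,205),(230,222),(258,213),(300,218),(335,222),(345,200),(345,230),(300,203),(210,100),(230,130),(240,130),(170,70),(240,160)]:
        print(uv,P[uv[1],uv[0]].round(4),c['frame'][uv[1],uv[0]])
    big=cv2.resize(c['frame'][170:260,150:370,::-1],None,fx=3.6,fy=3.6,interpolation=cv2.INTER_NEAREST)
    s=load('scene0')['frame'][220:360,180:350,::-1]
    s=cv2.resize(s,None,fx=1.9,fy=1.9,interpolation=cv2.INTER_CUBIC)
    o=np.zeros((big.shape[0]+s.shape[0],800,3),np.uint8);o[:big.shape[0],:big.shape[1]]=big;o[big.shape[0]:,:s.shape[1]]=s
    cv2.imwrite('pics/crop1.png',o);print(o.shape)
E
python3 m.py
```

```text
top0 rib 516 px [416. 286.] ctr 493.4 -305.9 size 20.1 120.5 ang 9.2 z 0.0459 hsv [102.   4. 118.]
top0 rib 345 px [315. 311.] ctr 434.9 -86.9 size 79.6 19.8 ang 19.4 z 0.0459 hsv [100.   4. 124.]
top0 low 849 px [297. 236.] ctr 607.2 -57.4 size 34.3 215.7 ang 3.0 z 0.0083 hsv [  8.   3. 105.]
top0 low 252 px [428. 247.] ctr 587.4 -338.9 size 27.8 64.4 ang 88.7 z 0.0107 hsv [ 13.  10. 166.]
top0 low 884 px [415. 299.] ctr 477.6 -308.4 size 60.0 120.7 ang 9.2 z 0.0155 hsv [ 16.  96. 220.]
top0 low 579 px [303. 316.] ctr 425.6 -60.3 size 79.4 35.6 ang 19.7 z 0.0148 hsv [ 17.  63. 224.]
scene0 rib 365 px [414. 237.] ctr 491.5 -307.0 size 21.3 123.5 ang 9.4 z 0.0445 hsv [ 17.  14. 108.]
scene0 rib 362 px [380. 311.] ctr 432.7 -87.6 size 79.8 23.7 ang 18.1 z 0.0443 hsv [ 15.  17. 119.]
scene0 low 176 px [389. 219.] ctr 585.0 -343.5 size 32.0 65.6 ang 79.8 z 0.0098 hsv [ 15.  35. 166.]
scene0 low 704 px [421. 251.] ctr 468.8 -309.7 size 56.9 126.6 ang 2.9 z 0.0147 hsv [ 17.  84. 233.]
scene0 low 702 px [304. 291.] ctr 602.6 -58.6 size 37.0 217.0 ang 0.9 z 0.0079 hsv [ 14.  18. 114.]
scene0
[... 342 characters left out ...]
] [215 215 205]
(230, 190) [0.6656 0.0851 0.1727] [81 80 78]
(230, 205) [0.6355 0.0838 0.1728] [214 214 203]
(230, 222) [0.6012 0.0819 0.1753] [195 194 184]
(258, 213) [0.6199 0.0283 0.1764] [176 178 178]
(300, 218) [ 0.6222 -0.0519  0.1248] [181 180 180]
(335, 222) [ 0.6233 -0.1253  0.0844] [183 184 182]
(345, 200) [ 0.6897 -0.1504  0.0112] [91 92 91]
(345, 230) [ 0.6201 -0.1511  0.01  ] [229 228 227]
(300, 203) [ 0.6625 -0.05    0.0875] [214 214 204]
(210, 100) [0.8328 0.1244 0.2141] [136 134 126]
(230, 130) [0.8148 0.1023 0.1056] [59 57 55]
(240, 130) [0.8155 0.0811 0.1051] [54 53 52]
(170, 70) [0.8637 0.1877 0.2704] [ 81 182 176]
(240, 160) [0.7488 0.0783 0.1056] [52 50 49]
(590, 800, 3)
```

View pics/crop1.png

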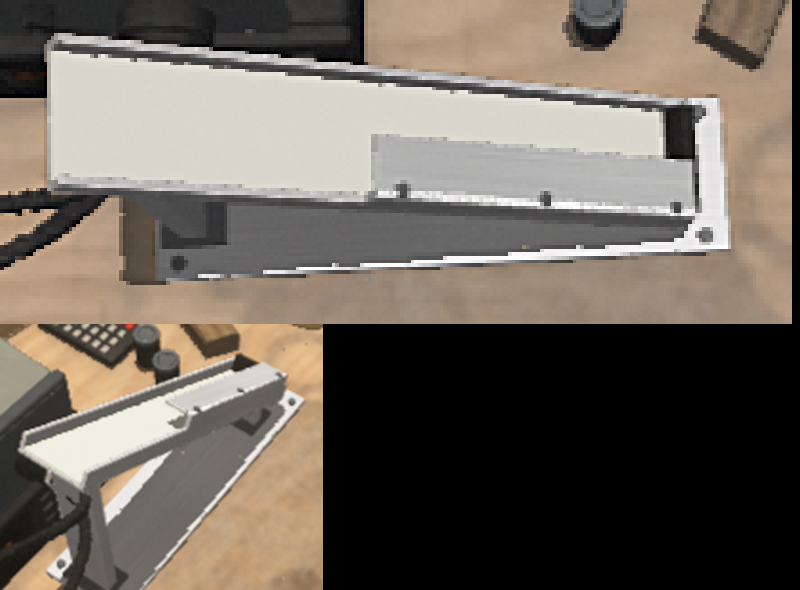

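The crop shows the empty trough with its white floor. The keeper is on the near side, with its upper end at crop column 372 (about column 253 in the full image), and the stop is at the right.

```bash
cat > t.py <<'E'
from h import *
def plane(Q):
    for _ in range(4):
        c=Q.mean(0); n=np.linalg.svd(Q-c,full_matrices=False)[2][2]; n*=np.sign(n[2]); d=(Q-c)@n; Q=Q[abs(d)<max(2.5*d.std(),.0005)]
    return c,n,d.std(),Q
for t in('top0','scene0'):
    c=load(t);P=cloud(c);f=c['frame'].astype(int)
    reg=(P[...,0]>.56)&(P[...,0]<.72)&(P[...,1]<.22)&(P[...,1]>-.15)
    zl=.2+(P[...,1]-.12)*np.tan(np.radians(32))
    fl=reg&(abs(P[...,2]-zl)<.008)&(P[...,1]>.05)&(P[...,1]<.17)&(f.min(2)>185)
    c0,n,s,Q=plane(P[fl]); print(t,'floor n',n.round(4),'tilt',np.degrees(np.arccos(n[2])).round(2),'rms',s.round(5),len(Q))
    h=(P-c0)@n
    k=reg&(h>.022)&(h<.036)&(P[...,1]<.06)
    kk,L,S,C=cv2.connectedComponentsWithStats(k.astype(np.uint8)); k=L==1+S[1:,4].argmax()
    (a,b),(w,hh),an=(0,0),(0,0),0
    # approx basis: x downhill=gravity projected
    ez=n; ex=np.array([0,0,-1.])+n*n[2]; ex/=np.linalg.norm(ex)
    ey=np.cross(ez,ex)
    K=P[k]; uv=np.c_[(K-c0)@ex,(K-c0)@ey]*1000
    print(' keeper h',np.median((K-c0)@n).round(4),cv2.minAreaRect(uv.astype(np.float32)))
    F=(reg&(abs(h)<.004)&(f.min(2)>150)); F=P[F]; uvF=np.c_[(F-c0)@ex,(F-c0)@ey]*1000
    print(' floor rect',cv2.minAreaRect(uvF.astype(np.float32)))
    W=P[reg&(abs(h-.014)<.003)]; uw=np.c_[(W-c0)@ex,(W-c0)@ey]*1000
    for sg in(1,-1):
        q=uw[(uw[:,1]*sg>20)&(uw[:,0]>-70)&(uw[:,0]<(250 if sg>0 else 60))]
        if len(q)>20: print(' wall',sg,len(q),np.polyfit(q[:,0],q[:,1],1).round(4),np.percentile(q[:,1],[3,97]).round(1),np.percentile(q[:,0],[0,100]).round(1))
    # loading spot: floor z=.2
    s0=(c0[2]-.2)/-ex[2]; print(' c0',c0.round(4),'ex',ex.round(4),'ey',ey.round(4),'x of z=.2: ',(s0*1000).round(1))
E
python3 t.py
```

```text
top0 floor n [ 0.0378 -0.5303  0.847 ] tilt 32.12 rms 0.00152 2212
 keeper h 0.0303 ((179.76177978515625, -21.850677490234375), (225.90252685546875, 68.29237365722656), 9.715232849121094)
 floor rect ((92.2457046508789, 4.366054534912109), (378.9438781738281, 70.72467803955078), 2.4732160568237305)
 wall 1 448 [-0.0707 46.5195] [32.4 84.8] [-69.9 249.4]
 wall -1 175 [ 5.50000e-03 -3.79822e+01] [-40.4 -35.4] [-69.9  59.3]
 c0 [0.631  0.1124 0.1918] ex [ 0.0603 -0.8448 -0.5317] ey [0.9975 0.0712 0.    ] x of z=.2:  -15.4
scene0 floor n [ 0.0421 -0.5273  0.8486] tilt 31.94 rms 0.00088 1017
 keeper h 0.0297 ((179.11338806152344, -28.96282196044922), (219.89202880859375, 50.09145736694336), 3.9578330516815186)
 floor rect ((97.09992980957031, -7.194744110107422), (76.15270233154297, 387.1419982910156), 89.6468505859375)
 wall 1 341 [-0.0979 45.1055] [26.4 82.7] [-68.1 249.5]
 wall -1 125 [-4.60000e-03 -4.29661e+01] [-45.9 -39.6] [-69.1  59.5]
 c0 [0.6338 0.1135 0.1919] ex [ 0.0675 -0.8459 -0.529 ] ey [ 0.9968  0.0795 -0.    ] x of z=.2:  -15.3
```

```bash
cat >> t.py <<'E'
print('----')
for t in('top0','scene0'):
    c=load(t);P=cloud(c);f=c['frame'].astype(int)
    ey=np.array([.9971,.0755,0]);ey/=np.linalg.norm(ey)
    a=np.radians(32); g=np.array([ey[1],-ey[0],0]); ex=g*np.cos(a)-np.array([0,0,np.sin(a)]); ez=np.cross(ex,ey)
    o=np.array([.6305,.1255,.2])
    q=(P-o)@np.stack([ex,ey,ez],1)*1000; X,Y,Z=q[...,0],q[...,1],q[...,2]
    for x in range(-70,80,15):
        s=(abs(X-x)<7)&(abs(Y)<60); 
        fl=s&(abs(Z)<4.5); w=s&(abs(Z-14)<3)
        d=[Y[w&(Y*sg>20)] for sg in(1,-1)]
        print(t,x,'floorY',np.percentile(Y[fl],[1,99]).round(1),'Z',np.median(Z[fl&(abs(Y)<25)]).round(1),'walls',[np.percentile(v,[5,95]).round(1) for v in d if len(v)])
    k=(abs(Z-30)<2.5)&(abs(Y+21)<26)&(X>60)&(X<310)
    print(' keeper X',np.percentile(X[k],[.5,99.5]).round(1),'Z',np.median(Z[k]).round(1))
    for x in(100,130,170,210,250,280): 
        s=k&(abs(X-x)<12); print('  ',x,np.percentile(Y[s],[2,98]).round(1))
E
python3 t.py | sed -n '/----/,$p'
```

```text
----
top0 -70 floorY [-40.4  33. ] Z -0.0 walls [array([32.3, 37.4]), array([-40.1, -36.5])]
top0 -55 floorY [-40.6  32.7] Z 0.0 walls [array([32.5, 37.1]), array([-40.9, -35.6])]
top0 -40 floorY [-40.4  32.5] Z -0.3 walls [array([32.2, 37. ]), array([-40.5, -36. ])]
top0 -25 floorY [-40.6  32.7] Z -0.0 walls [array([32.3, 37.4]), array([-40.7, -35.8])]
top0 -10 floorY [-40.3  32.4] Z 0.1 walls [array([32. , 36.8]), array([-40.6, -35.9])]
top0 5 floorY [-40.5  32.5] Z -0.1 walls [array([31.8, 36.4]), array([-39.8, -36.3])]
top0 20 floorY [-40.6  32.6] Z 0.1 walls [array([31.6, 37. ]), array([-40.8, -36.6])]
top0 35 floorY [-40.9  32.9] Z 0.1 walls [array([32.2, 37.3]), array([-40.2, -35.6])]
top0 50 floorY [-40.7  32.5] Z -0.2 walls [array([32.2, 36.4]), array([-40.9, -36.8])]
top0 65 floorY [-40.6  32.9] Z -0.2 walls [array([31.8, 36.6]), array([-40.1, -35.7])]
 keeper X [ 84.8 293.5] Z 30.0
   100 [-40.8  -6.9]
   130 [-40.2  -6.7]
   170 [-40.   -7.4]
   210 [-41.1  -7.8]
   250 [-40.9  -7.1]
   280 [-40.5  -7. ]
scene0 -70 floorY [-42.5  32.2] Z -0.5 walls [array([30.8, 36.3]), a
[... 280 characters left out ...]
5, -38.1])]
scene0 -10 floorY [-43.   33.1] Z -0.3 walls [array([29.1, 34.7]), array([-43.1, -38. ])]
scene0 5 floorY [-42.5  31.7] Z -0.3 walls [array([29.8, 34.5]), array([-42.5, -38.5])]
scene0 20 floorY [-43.2  31.2] Z -0.3 walls [array([29.5, 34.4]), array([-42.4, -37.5])]
scene0 35 floorY [-44.1  31.6] Z -0.5 walls [array([30.3, 35. ]), array([-43.6, -38. ])]
scene0 50 floorY [-42.7  31.3] Z -0.3 walls [array([30.1, 35.3]), array([-42.8, -37.4])]
scene0 65 floorY [-43.5  31.6] Z -0.2 walls [array([29.8, 35. ]), array([-42.2, -37.3])]
 keeper X [ 85.9 294.1] Z 29.7
   100 [-43.1  -8.5]
   130 [-42.8  -8.6]
   170 [-43.3  -8.4]
   210 [-43.  -9.]
   250 [-42.7  -8.1]
   280 [-43.2  -8.9]
```

```bash
cat > g.py <<'E'
from h import *
# trough frame (mean of both views)
ey=np.array([.9971,.0755,0]);ey/=np.linalg.norm(ey);a=np.radians(32)
ex=np.array([ey[1],-ey[0],0])*np.cos(a)-np.array([0,0,np.sin(a)]);ez=np.cross(ex,ey)
o=np.array([.6277,.1253,.2])
TR=np.stack([ex,-ey,-ez],1)           # tool rotation in trough: x downhill, y right, z into floor
def trough(x,y,z): return o+x*ex+y*ey+z*ez
def down(yaw): return R.from_euler('xyz',[180,0,yaw],degrees=True).as_matrix()
def delta(p,Rt):
    s=r.get_state(); R0=R.from_euler('xyz',s['eef_rot'],degrees=True).as_matrix()
    d=R0.T@(np.array(p)-s['tcp_pos']); rv=R.from_matrix(R0.T@Rt).as_rotvec(degrees=True)
    print('t',round(s['time_s'],2),'delta',d.round(4).tolist(),rv.round(2).tolist(),'rows',max(np.linalg.norm(d)/.0417,np.linalg.norm(rv)/7.16).round(1))
E
python3 -c "
from g import *
print(R.from_matrix(TR).as_euler('xyz',degrees=True))
delta([.4925,-.3065,.20],down(-80.8))"
```

```text
[180.          32.         -85.66985021]
t 0.1 delta [-0.3522, 0.2135, 0.026] [0.08, 0.05, -78.47] rows 11.0
```

```bash
python3 drive.py '[[-0.3522,0.2135,0.026,0.1,0,-78.5],[-0.3522,0.2135,0.026,0.1,0,-78.5],[-0.3522,0.2135,0.026,0.1,0,-78.5],[-0.3522,0.2135,0.026,0.1,0,-78.5],[-0.3522,0.2135,0.026,0.1,0,-78.5],[-0.3522,0.2135,0.026,0.1,0,-78.5],[-0.3522,0.2135,0.026,0.1,0,-78.5],[-0.3522,0.2135,0.026,0.1,0,-78.5],[-0.3522,0.2135,0.026,0.1,0,-78.5],[-0.3522,0.2135,0.026,0.1,0,-78.5],[-0.3522,0.2135,0.026,0.1,0,-78.5],[-0.3522,0.2135,0.026,0.1,0,-78.5]]' 0.06 20
python3 drive.py '[[0,0,0,0,0,0],[0,0,0,0,0,0],[0,0,0,0,0,0]]'
python3 - <<'E'
from h import *
import m
snap('wrist','w1'); m.carriers(('w1',))
from g import *
delta([.4925,-.3065,.023],down(-80.8))
E
```

```text
time_s: 1.1
tcp_pos: [0.4938, -0.305, 0.2]
eef_rot: [-180.0, -0.0, -80.2]
contact_force: [-0.1, -1.3, 0.8]
gripper_width: 0.0601
gripper_force: 0.0
time_s: 1.35
tcp_pos: [0.492, -0.3078, 0.2006]
eef_rot: [-179.9, -0.1, -81.0]
contact_force: [0.1, -0.2, 0.7]
gripper_width: 0.0603
gripper_force: 0.0
w1 rib 2567 px [320. 221.] ctr 493.9 -306.6 size 19.2 118.6 ang 9.4 z 0.0453 hsv [ 12.  17. 116.]
w1 low 1345 px [236. 171.] ctr 587.5 -338.4 size 64.7 28.8 ang 1.8 z 0.0098 hsv [ 12.  12. 233.]
w1 low 4089 px [345. 213.] ctr 477.6 -308.6 size 60.0 119.9 ang 9.3 z 0.0162 hsv [ 15.  61. 178.]
t 1.4 delta [-0.0015, -0.0005, 0.1776] [-0.07, -0.06, -0.2] rows 4.3
```

View pics/w1.png

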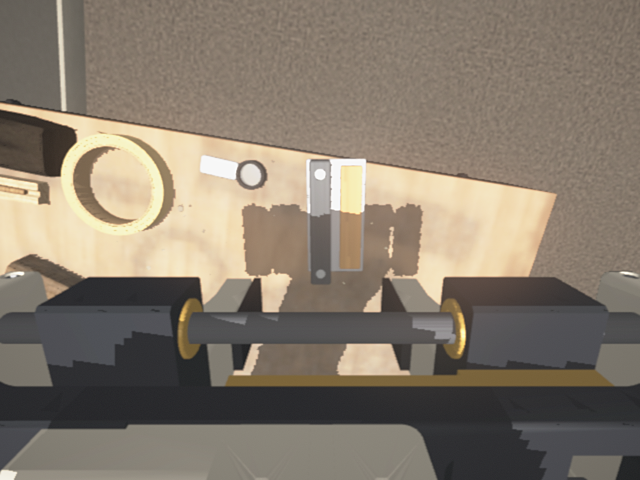

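The wrist view shows the long carrier at about (336,215), with its rib on the left (+x) side as expected. It puts the rib at (493.9,-306.6) mm and 45 mm high, which agrees with the top view. Next I go down and grip.

```bash
python3 drive.py '[[-0.0017,-0.0015,0.04,0,0,-0.2],[-0.0017,-0.0015,0.08,0,0,-0.2],[-0.0017,-0.0015,0.12,0,0,-0.2],[-0.0017,-0.0015,0.15,0,0,-0.2],[-0.0017,-0.0015,0.165,0,0,-0.2],[-0.0017,-0.0015,0.177,0,0,-0.2],[-0.0017,-0.0015,0.177,0,0,-0.2],[-0.0017,-0.0015,0.177,0,0,-0.2]]'
python3 drive.py '[[0,0,0,0,0,0],[0,0,0,0,0,0],[0,0,0,0,0,0],[0,0,0,0,0,0],[0,0,0,0,0,0],[0,0,0,0,0,0]]' 0.005 30
```

```text
time_s: 2.07
tcp_pos: [0.4935, -0.3058, 0.0232]
eef_rot: [180.0, -0.0, -80.7]
contact_force: [-0.1, -0.9, 0.2]
gripper_width: 0.0605
gripper_force: 0.0
time_s: 2.57
tcp_pos: [0.4944, -0.3052, 0.024]
eef_rot: [-179.9, -0.1, -80.6]
contact_force: [-0.2, -0.2, -0.4]
gripper_width: 0.0254
gripper_force: 0.0
```

```bash
python3 drive.py '[[0,0,0,0,0,0],[0,0,0,0,0,0],[0,0,0,0,0,0],[0,0,0,0,0,0],[0,0,-0.03,0,0,0],[0,0,-0.06,0,0,0],[0,0,-0.06,0,0,0],[0,0,-0.06,0,0,0]]'
python3 - <<'E'
from g import *
delta(trough(-.01,.016,.14),TR)
delta([.49,-.28,.33],TR)
E
```

```text
time_s: 3.23
tcp_pos: [0.4954, -0.3053, 0.085]
eef_rot: [-179.7, -0.1, -80.6]
contact_force: [0.4, 0.0, -2.0]
gripper_width: 0.0197
gripper_force: 30.0
t 3.23 delta [-0.3357, -0.2123, -0.2388] [1.15, -32.1, 5.05] rows 11.1
t 3.23 delta [-0.0253, 0.0, -0.2451] [1.15, -32.1, 5.05] rows 5.9
```

```bash
python3 drive.py '[[0,0,-0.04,0,0,0],[0,0,-0.08,0.2,-6,1],[0,0,-0.12,0.4,-12,2],[-0.01,0,-0.16,0.6,-18,3],[-0.02,0,-0.2,0.8,-24,4],[-0.025,0,-0.235,1.1,-30,5],[-0.025,0,-0.25,1.1,-32.1,5],[-0.025,0,-0.25,1.1,-32.1,5],[-0.025,0,-0.25,1.1,-32.1,5]]'
python3 - <<'E'
from g import *
s=r.get_state();print(s['joints'].round(1),s['gripper_width'],s['contact_force'])
delta(trough(-.01,.016,.12),TR)
E
```

```text
time_s: 3.98
tcp_pos: [0.4899, -0.281, 0.3315]
eef_rot: [179.6, 32.1, -85.9]
contact_force: [-0.1, 0.5, -3.1]
gripper_width: 0.0196
gripper_force: 30.0
[ -29.4   21.2   18.7  -27.1 -105.1   30.5] 0.019609002435570646 [-0.09807406  0.54185374 -3.14464314]
t 3.98 delta [-0.2755, -0.1838, 0.2003] [0.22, 0.07, -0.21] rows 9.3
```

```bash
python3 drive.py '[[-0.03,-0.02,0.022,0,0,0],[-0.06,-0.04,0.044,0,0,0],[-0.09,-0.06,0.066,0,0,0],[-0.12,-0.08,0.088,0,0,0],[-0.15,-0.1,0.11,0,0,0],[-0.18,-0.12,0.132,0,0,0],[-0.21,-0.14,0.154,0,0,0],[-0.24,-0.16,0.176,0.1,0,-0.1],[-0.262,-0.175,0.191,0.2,0.1,-0.2],[-0.2755,-0.1838,0.2,0.2,0.1,-0.2],[-0.2755,-0.1838,0.2,0.2,0.1,-0.2],[-0.2755,-0.1838,0.2,0.2,0.1,-0.2]]'
python3 drive.py '[[0,0,0,0,0,0],[0,0,0,0,0,0]]'
python3 - <<'E'
from g import *
s=r.get_state();print(s['joints'].round(1),s['gripper_width'],s['contact_force'])
snap('wrist','w2'); snap('top','t2'); snap('scene','s2')
delta(trough(-.01,.016,.024),TR)
a=[cv2.imread(f'pics/{k}.png') for k in('w2','t2','s2')]
o_=np.vstack([np.hstack([cv2.resize(a[0],(400,300)),cv2.resize(a[1][100:280,120:360],(400,300))]),np.hstack([cv2.resize(a[2][150:390,130:450],(400,300)),np.zeros((300,400,3),np.uint8)])])
cv2.imwrite('pics/mix2.png',o_)
# trough walls in wrist view
c=load('w2');q=(cloud(c)-o)@np.stack([ex,ey,ez],1)*1000;X,Y,Z=q[...,0],q[...,1],q[...,2]
for x in range(-80,300,20):
    for sg in(1,-1):
        w=(abs(X-x)<10)&(abs(Z-14)<2.5)&(Y*sg>25)&(Y*sg<45)&(c['z_map']>0)
        if w.sum()>15: print(x,sg,w.sum(),np.percentile(Y[w],[5,95]).round(1),Z[w].mean().round(1))
E
```

```text
time_s: 4.98
tcp_pos: [0.6455, 0.0747, 0.3066]
eef_rot: [179.8, 31.9, -85.5]
contact_force: [-1.0, -0.2, -2.3]
gripper_width: 0.02
gripper_force: 30.0
time_s: 5.15
tcp_pos: [0.6462, 0.072, 0.3085]
eef_rot: [180.0, 31.9, -85.6]
contact_force: [-0.5, -0.7, -2.2]
gripper_width: 0.02
gripper_force: 30.0
[  3.1  19.4  15.  -32.  -87.    3.5] 0.0199712533020241 [-0.5152218  -0.69589793 -2.19255217]
t 5.3 delta [0.0012, -0.0012, 0.0979] [0.0, -0.06, 0.06] rows 2.3
-40 1 87 [36.  39.5] 13.5
-20 1 132 [35.7 39.7] 13.4
0 1 126 [36.  39.5] 13.6
20 1 147 [35.7 39.7] 13.5
40 1 151 [35.3 39.4] 13.5
40 -1 47 [-37.6 -33.1] 13.3
60 1 187 [35.  39.6] 13.5
60 -1 190 [-37.6 -33.1] 13.3
80 1 197 [35.3 39.6] 13.4
80 -1 154 [-37.7 -33.2] 13.3
100 1 217 [35.  39.4] 13.3
120 1 220 [35.2 39.5] 13.2
140 1 248 [34.9 39.6] 13.3
160 1 60 [35.3 39.3] 13.4
```

View pics/mix2.png

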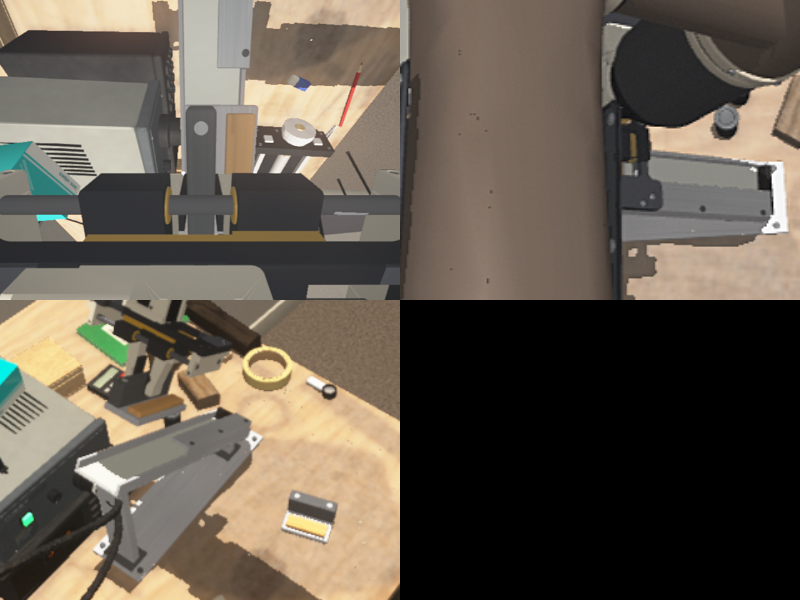

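In the wrist view the carrier is held square over the trough, core on the right and rib on the left, which is the right way round. The wrist and top views both put the trough centre 1 mm left of my mean, so I'm applying that. Next I lower it.

```bash
python3 drive.py '[[0.0012,-0.0022,0.03,0,0,0],[0.0012,-0.0022,0.055,0,0,0],[0.0012,-0.0022,0.075,0,0,0],[0.0012,-0.0022,0.087,0,0,0],[0.0012,-0.0022,0.092,0,0,0],[0.0012,-0.0022,0.092,0,0,0],[0.0012,-0.0022,0.092,0,0,0]]'
python3 - <<'E'
from g import *
s=r.get_state();print(((s['tcp_pos']-o)@np.stack([ex,ey,ez],1)*1000).round(1))
c=snap('wrist','w3')
q=(cloud(c)-o)@np.stack([ex,ey,ez],1)*1000;X,Y,Z=q[...,0],q[...,1],q[...,2]
ok=c['z_map']>0
rib=ok&(abs(Y-17)<14)&(Z>38)&(Z<62)&(X>-5)&(X<80)
for x in range(10,60,10):
    w=rib&(abs(X-x)<5); print('rib',x,w.sum(),np.percentile(Y[w],[3,97]).round(1) if w.sum() else '',np.median(Z[w]).round(1) if w.sum() else '')
for x in range(0,160,20):
    for sg in(1,-1):
        w=(abs(X-x)<10)&(abs(Z-14)<2.5)&(Y*sg>25)&(Y*sg<45)&ok
        if w.sum()>15: print(x,sg,w.sum(),np.percentile(Y[w],[5,95]).round(1),Z[w].mean().round(1))
delta(trough(-.01,.017,.024),TR)
E
```

```text
time_s: 5.88
tcp_pos: [0.6459, 0.1195, 0.2316]
eef_rot: [-179.9, 31.9, -85.5]
contact_force: [0.4, -1.2, -2.1]
gripper_width: 0.0199
gripper_force: 30.0
[-10.7  17.7  30.6]
rib 10 1012 [ 8.7 27.1] 51.8
rib 20 1088 [ 8.5 27.4] 51.8
rib 30 1125 [ 8.8 27.3] 51.8
rib 40 1215 [ 8.6 27.2] 51.9
rib 50 844 [ 9.1 27.1] 51.5
0 1 387 [30.5 39.5] 13.8
0 -1 386 [-37.4 -26.4] 13.8
20 1 448 [30.8 39.5] 13.8
20 -1 480 [-37.4 -26.2] 13.7
40 1 512 [30.4 39.5] 13.8
40 -1 554 [-37.4 -25.9] 13.8
60 1 448 [34.9 39.6] 13.4
60 -1 445 [-37.5 -32.9] 13.3
80 1 474 [35.1 39.7] 13.3
80 -1 388 [-37.5 -33. ] 13.3
100 1 519 [35.1 39.6] 13.3
120 1 384 [35.1 39.6] 13.3
t 5.93 delta [0.0008, 0.001, 0.007] [-0.07, -0.07, 0.16] rows 0.2
```

```bash
python3 drive.py '[[0,0.0008,0.003,0,0,0],[0,0.0008,0.005,0,0,0],[0,0.0008,0.0058,0,0,0],[0,0.0008,0.0065,0,0,0],[0,0.0008,0.0065,0,0,0]]'
python3 -c "
from g import *
s=r.get_state();print(((s['tcp_pos']-o)@np.stack([ex,ey,ez],1)*1000).round(1),(s['contact_force']@np.stack([ex,ey,ez],1)).round(1))"
```

```text
time_s: 6.35
tcp_pos: [0.6445, 0.1228, 0.2264]
eef_rot: [-179.9, 31.9, -85.5]
contact_force: [-2.3, -4.2, 4.2]
gripper_width: 0.0199
gripper_force: 30.0
[-10.8  16.5  24.3] [ 1.2 -2.6  5.7]
```

```bash
python3 drive.py '[[0,0,0,0,0,0],[0,0,0,0,0,0],[0,0,0,0,0,0],[0,0,0,0,0,0],[0,0,0,0,0,0],[0,0,0,0,0,0],[0,0,0,0,0,0],[0,0,0,0,0,0],[0,0,0,0,0,0],[0,0,0,0,0,0],[0,0,0,0,0,0],[0,0,0,0,0,0]]' 0.06
python3 drive.py '[[0,0,-0.03,0,0,0],[0,0,-0.07,0,0,0],[0,0,-0.1,0,0,0],[0,0,-0.1,0,0,0],[0,0,-0.1,0,0,0],[0,0,-0.1,0,0,0]]'
python3 - <<'E'
from g import *
c=snap('wrist','w4')
q=(cloud(c)-o)@np.stack([ex,ey,ez],1)*1000;X,Y,Z=q[...,0],q[...,1],q[...,2]
k=(abs(Y-17)<16)&(abs(Z-46)<4)&(X>-80)&(X<310)&(c['z_map']>0)
print(k.sum(),np.percentile(X[k],[1,99]).round(1) if k.sum() else '',np.percentile(Y[k],[2,98]).round(1) if k.sum() else '')
delta([.49,-.05,.33],down(-85.6))
E
```

```text
time_s: 7.35
tcp_pos: [0.6443, 0.1235, 0.2252]
eef_rot: [-180.0, 32.0, -85.5]
contact_force: [-0.9, 0.2, -0.2]
gripper_width: 0.0599
gripper_force: 0.0
time_s: 7.85
tcp_pos: [0.6481, 0.0708, 0.3099]
eef_rot: [-180.0, 32.0, -85.6]
contact_force: [-0.1, -0.4, -0.4]
gripper_width: 0.0601
gripper_force: 0.0
0  
t 7.9 delta [0.081, 0.1668, -0.075] [0.07, 31.99, 0.03] rows 4.8
```

View pics/w4.png

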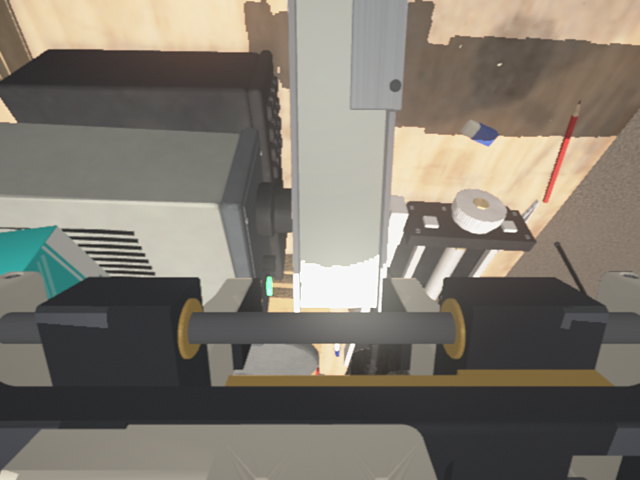

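The wrist view shows the loading zone and the upper trough empty at (340,200), so the carrier slid away downhill. I'll move to the short carrier and check the long one from the scene camera.

```bash
python3 -c "
from g import *
delta([.4345,-.087,.2],down(-160.6))"
```

```text
t 7.9 delta [0.1776, 0.2249, 0.0181] [20.96, 27.2, 72.96] rows 11.3
```

```bash
python3 drive.py '[[0.01,0.03,-0.01,2,2.5,6.5],[0.03,0.06,-0.005,4,5,13],[0.06,0.1,0,6,7.5,19.5],[0.09,0.13,0.005,8,10,26],[0.12,0.16,0.01,10,12.5,32.5],[0.14,0.19,0.015,12,15,39],[0.16,0.21,0.018,14,17.5,45.5],[0.1776,0.2249,0.0181,16,20,52],[0.1776,0.2249,0.0181,18,23,60],[0.1776,0.2249,0.0181,20,26,67],[0.1776,0.2249,0.0181,21,27.2,73],[0.1776,0.2249,0.0181,21,27.2,73]]'
python3 drive.py '[[0,0,0,0,0,0],[0,0,0,0,0,0],[0,0,0,0,0,0]]'
python3 - <<'E'
from g import *
import m
snap('wrist','w5'); m.carriers(('w5',))
delta([.4345,-.087,.023],down(-160.6))
for n in('scene','top'):
    c=snap(n,n+'5')
    q=(cloud(c)-o)@np.stack([ex,ey,ez],1)*1000;X,Y,Z=q[...,0],q[...,1],q[...,2]
    k=(abs(Y-17)<16)&(abs(Z-46)<4)&(X>-80)&(X<310)&(c['z_map']>0)
    print(n,k.sum(),np.percentile(X[k],[1,99]).round(1) if k.sum() else '',np.percentile(Y[k],[2,98]).round(1) if k.sum() else '')
a=load('scene5')['frame'][200:370,170:370,::-1]; b=load('wrist5')['frame'] if 0 else load('w5')['frame'][:,:,::-1]
cv2.imwrite('pics/mix5.png',np.hstack([cv2.resize(a,(400,340)),cv2.resize(b,(400,340))]))
E
```

```text
time_s: 8.9
tcp_pos: [0.4345, -0.0867, 0.1998]
eef_rot: [-179.8, -0.1, -160.9]
contact_force: [0.3, -0.7, 0.0]
gripper_width: 0.0596
gripper_force: 0.0
time_s: 9.15
tcp_pos: [0.4348, -0.0872, 0.2001]
eef_rot: [-180.0, 0.1, -160.5]
contact_force: [-0.7, -0.1, -0.2]
gripper_width: 0.0598
gripper_force: 0.0
w5 rib 1756 px [321. 222.] ctr 434.9 -86.0 size 80.1 19.5 ang 19.2 z 0.0452 hsv [ 15.  21. 100.]
w5 rib 62 px [247. 371.] ctr 607.5 -107.8 size 2.6 20.9 ang 10.4 z 0.053 hsv [ 15.   3. 124.]
w5 low 2767 px [345. 214.] ctr 429.3 -70.9 size 79.2 60.0 ang 18.9 z 0.0157 hsv [ 15.  61. 164.]
w5 low 1143 px [ 56. 266.] ctr 586.7 -340.9 size 28.5 65.8 ang 79.0 z 0.0097 hsv [ 15.  10. 193.]
w5 low 2299 px [310. 361.] ctr 604.7 -30.5 size 30.7 163.0 ang 4.0 z 0.0076 hsv [ 10.   3. 154.]
t 9.2 delta [0.0004, 0.0006, 0.1773] [-0.04, 0.08, 0.03] rows 4.3
scene 198 [175.7 288.7] [ 1.3 19.6]
top 464 [174. 293.] [ 2.7 21.9]
```

View pics/mix5.png

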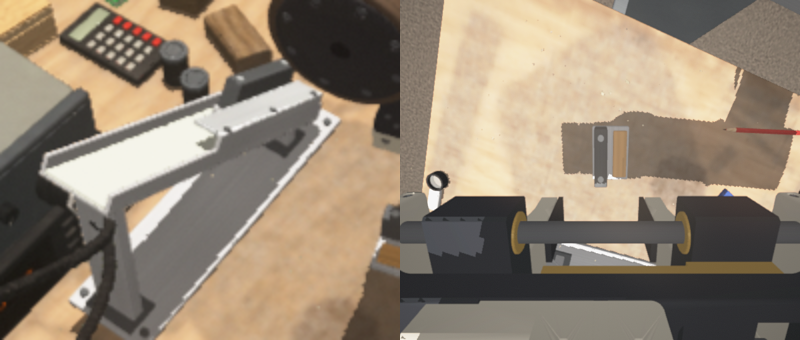

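The scene crop shows the long carrier under the keeper with its rib at (258,80). Both views measure it spanning x=174–293 mm, so it is home against the stop. The wrist view shows the short carrier square under the tool at (611,153).

```bash
python3 drive.py '[[0.0004,0.001,0.04,0,0,0],[0.0004,0.001,0.08,0,0,0],[0.0004,0.001,0.12,0,0,0],[0.0004,0.001,0.15,0,0,0],[0.0004,0.001,0.165,0,0,0],[0.0004,0.001,0.177,0,0,0],[0.0004,0.001,0.177,0,0,0],[0.0004,0.001,0.177,0,0,0]]'
python3 drive.py '[[0,0,0,0,0,0],[0,0,0,0,0,0],[0,0,0,0,0,0],[0,0,0,0,0,0],[0,0,0,0,0,0],[0,0,0,0,0,0],[0,0,0,0,0,0],[0,0,0,0,0,0],[0,0,0,0,0,0],[0,0,-0.03,0,0,0],[0,0,-0.06,0,0,0],[0,0,-0.06,0,0,0]]' 0.005 30
python3 - <<'E'
from g import *
delta([.46,-.05,.33],TR)
E
```

```text
time_s: 9.97
tcp_pos: [0.4345, -0.087, 0.0234]
eef_rot: [-179.9, 0.0, -160.7]
contact_force: [-0.0, -0.1, 0.7]
gripper_width: 0.0603
gripper_force: 0.0
time_s: 10.97
tcp_pos: [0.4375, -0.0863, 0.0879]
eef_rot: [-179.8, 0.4, -160.6]
contact_force: [0.7, -0.4, -1.8]
gripper_width: 0.0196
gripper_force: 30.0
t 10.97 delta [-0.0352, 0.0261, -0.242] [-21.31, -27.0, -72.7] rows 11.2
```

```bash
python3 drive.py '[[0,0,-0.03,-1.8,-2.3,-6.3],[0,0,-0.07,-3.7,-4.7,-12.7],[-0.01,0.01,-0.11,-5.6,-7.1,-19],[-0.02,0.02,-0.15,-7.5,-9.5,-25.5],[-0.03,0.026,-0.19,-9.4,-11.9,-32],[-0.035,0.026,-0.22,-11.3,-14.3,-38.5],[-0.035,0.026,-0.242,-13.2,-16.7,-45],[-0.035,0.026,-0.242,-15,-19,-51.5],[-0.035,0.026,-0.242,-17,-21.5,-58],[-0.035,0.026,-0.242,-19,-24,-64.5],[-0.035,0.026,-0.242,-21.3,-27,-72.7],[-0.035,0.026,-0.242,-21.3,-27,-72.7]]'
python3 -c "
from g import *
delta(trough(-.01,.017,.12),TR)"
```

```text
time_s: 11.97
tcp_pos: [0.4588, -0.0509, 0.3238]
eef_rot: [179.5, 32.2, -85.7]
contact_force: [-0.3, 0.3, -3.2]
gripper_width: 0.0196
gripper_force: 30.0
t 11.97 delta [-0.0824, -0.1992, 0.07] [0.46, 0.21, -0.04] rows 5.4
```

```bash
python3 drive.py '[[-0.014,-0.033,0.01,0,0,0],[-0.028,-0.066,0.02,0,0,0],[-0.042,-0.1,0.03,0.2,0.1,0],[-0.056,-0.133,0.045,0.4,0.2,0],[-0.07,-0.166,0.058,0.5,0.2,0],[-0.079,-0.188,0.066,0.5,0.2,0],[-0.0824,-0.199,0.07,0.5,0.2,0],[-0.0824,-0.199,0.07,0.5,0.2,0],[-0.0824,-0.199,0.07,0.5,0.2,0],[-0.0824,-0.199,0.07,0.5,0.2,0]]'
python3 -c "
from g import *
delta(trough(-.01,.017,.03),TR)"
```

```text
time_s: 12.8
tcp_pos: [0.6485, 0.0705, 0.3082]
eef_rot: [-180.0, 31.8, -86.0]
contact_force: [-0.5, -0.3, -1.8]
gripper_width: 0.0197
gripper_force: 30.0
t 12.8 delta [-0.0006, -0.0001, 0.0916] [-0.19, -0.22, -0.3] rows 2.2
```

```bash
python3 drive.py '[[-0.0006,0,0.03,0,-0.1,-0.2],[-0.0006,0,0.055,0,-0.1,-0.2],[-0.0006,0,0.075,0,-0.1,-0.2],[-0.0006,0,0.086,0,-0.1,-0.2],[-0.0006,0,0.091,0,-0.1,-0.2],[-0.0006,0,0.091,0,-0.1,-0.2],[-0.0006,0,0.091,0,-0.1,-0.2]]'
python3 - <<'E'
from g import *
s=r.get_state();print(((s['tcp_pos']-o)@np.stack([ex,ey,ez],1)*1000).round(1))
c=snap('wrist','w6')
q=(cloud(c)-o)@np.stack([ex,ey,ez],1)*1000;X,Y,Z=q[...,0],q[...,1],q[...,2]
ok=c['z_map']>0
rib=ok&(abs(Y-17)<14)&(Z>38)&(Z<62)&(X>-5)&(X<60)
for x in range(0,40,10):
    w=rib&(abs(X-x)<5); print('rib',x,w.sum(),np.percentile(Y[w],[3,97]).round(1) if w.sum() else '',np.median(Z[w]).round(1) if w.sum() else '')
for x in (60,80):
    for sg in(1,-1):
        w=(abs(X-x)<10)&(abs(Z-14)<2.5)&(Y*sg>25)&(Y*sg<45)&ok
        if w.sum()>15: print(x,sg,np.percentile(Y[w],[5,95]).round(1),Z[w].mean().round(1))
E
```

```text
time_s: 13.38
tcp_pos: [0.6461, 0.1188, 0.2328]
eef_rot: [-179.7, 31.9, -85.7]
contact_force: [0.1, 0.0, -1.4]
gripper_width: 0.0196
gripper_force: 30.0
[-10.7  17.8  32. ]
rib 0 1374 [ 3.8 30.2] 53.0
rib 10 992 [ 8.7 27.1] 53.2
rib 20 1100 [ 8.5 27.3] 53.3
rib 30 826 [ 8.9 27. ] 52.3
60 1 [35.1 39.6] 13.4
60 -1 [-37.5 -33. ] 13.3
80 1 [35.1 39.5] 13.4
80 -1 [-37.5 -33. ] 13.3
```

```bash
python3 drive.py '[[0,0.0008,0.003,0,0,0],[0,0.0008,0.006,0,0,0],[0,0.0008,0.0072,0,0,0],[0,0.0008,0.0078,0,0,0],[0,0.0008,0.0078,0,0,0]]'
python3 -c "
from g import *
s=r.get_state();print(((s['tcp_pos']-o)@np.stack([ex,ey,ez],1)*1000).round(1),(s['contact_force']@np.stack([ex,ey,ez],1)).round(1))"
```

```text
time_s: 13.85
tcp_pos: [0.645, 0.1227, 0.2264]
eef_rot: [-179.7, 31.8, -85.7]
contact_force: [-0.6, -4.2, 4.1]
gripper_width: 0.02
gripper_force: 30.0
[-10.7  17.1  24.4] [ 1.3 -0.9  5.6]
```

Resting on the floor just like the first one; release.

```bash
python3 drive.py '[[0,0,0,0,0,0],[0,0,0,0,0,0],[0,0,0,0,0,0],[0,0,0,0,0,0],[0,0,0,0,0,0],[0,0,0,0,0,0],[0,0,0,0,0,0],[0,0,0,0,0,0],[0,0,0,0,0,0],[0,0,0,0,0,0],[0,0,0,0,0,0],[0,0,0,0,0,0]]' 0.06
python3 drive.py '[[0,0,-0.03,0,0,0],[0,0,-0.07,0,0,0],[0,0,-0.1,0,0,0],[0.01,0.04,-0.11,0,0,0],[0.02,0.08,-0.11,0,0,0],[0.03,0.12,-0.11,0,0,0],[0.04,0.16,-0.11,0,0,0],[0.05,0.2,-0.11,0,0,0],[0.06,0.24,-0.11,0,0,0],[0.06,0.24,-0.11,0,0,0],[0.06,0.24,-0.11,0,0,0],[0.06,0.24,-0.11,0,0,0]]'
python3 - <<'E'
from g import *
for n in('scene','top'):
    c=snap(n,n+'7')
    q=(cloud(c)-o)@np.stack([ex,ey,ez],1)*1000;X,Y,Z=q[...,0],q[...,1],q[...,2]
    k=(abs(Y-17)<16)&(abs(Z-46)<4)&(X>-80)&(X<310)&(c['z_map']>0)
    print(n,k.sum(),np.percentile(X[k],[1,99]).round(1),np.percentile(Y[k],[2,98]).round(1))
a=load('scene7')['frame'][180:380,160:480,::-1]; b=load('top7')['frame'][60:400,100:460,::-1]
cv2.imwrite('pics/mix7.png',np.hstack([cv2.resize(a,(400,300)),cv2.resize(b,(400,378))[:300]]))
E
```

```text
time_s: 14.85
tcp_pos: [0.6447, 0.1235, 0.225]
eef_rot: [-179.8, 31.9, -85.7]
contact_force: [1.0, 0.1, -0.1]
gripper_width: 0.0602
gripper_force: 0.0
time_s: 15.85
tcp_pos: [0.4134, -0.0029, 0.2866]
eef_rot: [-179.7, 31.9, -85.7]
contact_force: [1.3, 0.9, 0.0]
gripper_width: 0.06
gripper_force: 0.0
scene 383 [ 96.4 292.4] [ 1.4 20.5]
top 820 [ 95.6 291.9] [ 3.8 23.5]
```

View pics/mix7.png

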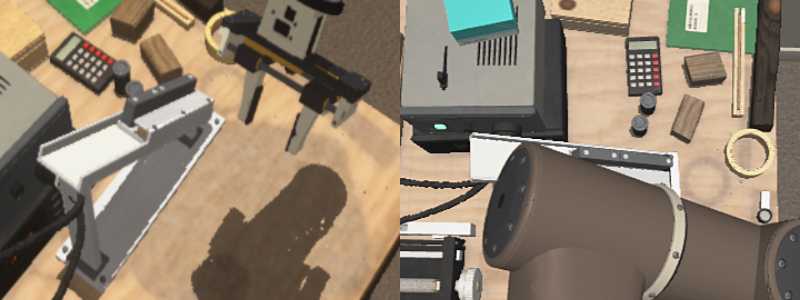

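Both ribs lie end to end from x=95 to 293 mm (scene crop, (130,110) to (195,80)), so both carriers are home. The bystanders in view look undisturbed and the robot is clear.

```bash
python3 -c "
from plant import r, capture, close_job
print(close_job())"
```

```text
the job is handed in; nothing more can be done
None
```

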